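# Re-tension the quick-release tube clamp

### The job

The tube clamp with the red lever is set too loose. Flip its cam lever fully open, then turn its red nut clockwise until the white pointer lines up with the yellow mark, and finally flip the lever fully closed again. Do not touch the clamp with the blue lever: it is already set.

Things in the scene. Friction and masses are not known exactly. Their poses are not given: they have to be found in the camera images.
- red_clamp: Tube clamp to adjust, fixed to the bench. Origin: centre of the base's underside; z up, y along its strap, x along its tube. Base 90 (x) by 210 (y) by 12 mm; 28 mm tube along x over its middle, 220 long; strap on top 34 by 165 (y), top 56 mm up. Red cam lever pivots at (0, 60, 69) mm, swings in the y-z plane; red nut on a vertical axis at (0, -60).
- red_lever_end (a point): Centre of the lever's free end: a red round bar along the clamp's x, 20 mm thick, 34 wide, 85 mm from the pivot, on a 16 by 9 mm shank. In the clamp's frame it is at y 11, z 139 mm closed (leaning 35 degrees inwards over the strap), y 60, z 154 upright, y 109, z 139 open (leaning 35 degrees outwards).
- red_lever (a joint): Angle of the red lever, rad: 0 closed (stop; leaning inwards, -y, over the strap), 1.22 open (stop; leaning outwards, +y). End at y = 60 + 85 sin(q - 0.61), z = 69 + 85 cos(q - 0.61) mm in the clamp's frame. Stays where it is left; about 2 N sideways at its end moves it.
- red_nut_grip (a point): Point to grip the nut, on its axis, 92 mm above the bench. Its red upright plate is 46 mm long, 14 thick, from 68 to 104 mm up, on a steel hub 40 mm across (60 to 68 up). White stripe on one half of the plate's top and that end: the pointer. Under it a black dial, 66 mm across, top 60 mm up, with a yellow mark on its +x side (clamp's frame).
- red_nut (a joint): Angle of the red nut, rad, growing clockwise from above, range 0 to 2.0. 1.30: pointer on the yellow mark, along the clamp's +x, plate parallel to the tube. The pointer stands 1.30 - q anticlockwise of the clamp's +x. Starts at 0 to 0.4; stays where it is left; turns with about 0.06 N m.
- blue_clamp: A second, equal clamp with a blue lever (closed) and a blue nut (on its mark), fixed to the bench beside the first. Same frame and sizes. Leave it alone.
Not all that is in view belongs to the job. What is shaped like the red_clamp but orange or turquoise is not meant.

How it is judged:
By the outcome, as a careful person would: the job done as asked, in the order asked, and still so for the second after the job is handed in, with the robot touching nothing.
It also fails if it takes over 58 s, if anything falls off the work surface, if the arm or the gripper's body presses on something with over 40 N, if the wrist force passes 120 N, or if a joint passes its speed limit or range.

### The arm

A 7-joint arm with a two-finger parallel gripper is mounted at the origin on the work surface. World frame = base frame: x ahead of the robot, y to its left, z up, the work surface at z = 0. Lengths are in mm, angles in rad, forces in N, time in s.
With the tool pointing down it reaches from about 400 to 875 mm from the base axis. Payload 4.4 kg.
Tool frame: the origin (TCP) lies midway between the tips of the shut fingers; the grasp point (between the pads) lies 19 mm behind it (ctrl.pinch_z is the distance from the TCP to the grasp point, in mm); z points along the fingers, y is the line along which they close (so a half turn about z gives the same grasp; the last joint's range is limited). The gripper opens to 85 mm and grips with 20 to 120 N. Pads are 22 mm wide; open, the fingers measure 114 mm over their backs; the gripper's body (76 mm by 85 mm) begins 54 mm behind the grasp point. The pads swing forward as they close: fully open they stand 13 mm farther back than shut.
Start: joints at [1.278, 0.628, 0.038, 1.517, -0.027, 0.996, -0.02], TCP at [146.187, -633.362, 231.313] pointing down, gripper open.
Joint ranges: [-3.06, 3.06], [-0.37, 2.12], [-1.25, 1.32], [0.18, 2.47], [-1.1, 4.24], [0.23, 1.98], [-2.94, 2.94]. Speed limits (rad/s): [2.57, 2.57, 3.14, 3.14, 3.14, 3.14, 3.14].

### API

Orientations are given as [roll, pitch, yaw] about the fixed x, y, z axes, in that order (R = Rz(yaw) Ry(pitch) Rx(roll)).
In Python, from cell import read_state, cams, order, ctrl gives the robot as it stands.
- The arm moves only by the tool move_arm, never from a script. Its argument "targets" is text: rows parted by semicolons, each of 7 numbers parted by spaces: the gripper's target within -1 to 1 (fully open at 1, half-way at 0, shut at -1), then the shift along the tool's x, y, z in cm, then the turn, a rotation vector about the tool's x, y, z in degrees. A call has 1 to 5 rows; each row shifts and turns the commanded pose from where the row before left it, along the tool's axes as they then stand; what a row does not reach is not made up. A row lasts 1/12 s, in which the tool goes at most 41.7 mm and 7.16 degrees, less where a joint would pass 70% of its speed; a pose out of reach is approached as far as the arm can. A call with a gripper value outside its range is refused whole. The fingers move at their own pace and stop on an object; the grip force is fixed at half the most. Time passes only in rows, so rows that do not move let the fingers close. It gives the time, the measured TCP pose, the force, the opening and the grip force at its end, in the units of the state.
- read_state(): the state, without advancing time (a new reading comes with each control period).
- cams.get_image(name): name is "side" or "top" or "wrist"; returns a dict with "color" (400x640x3 uint8, red, green, blue), "fovy" (degrees; the focal length in pixels is half the picture's height over the tangent of half this angle, whatever the lens; pixels are square), "cx", "cy" (the principal point, pixels), "rvec" (rotation vector, rad) and "tvec" (3), from world to camera coordinates, as OpenCV has them. Camera axes: x right, y down, z forward; pixel columns grow to the right and rows downward; lengths in mm; the calibration is good to about 2 mm. The wrist camera is an equidistant fisheye: a pixel r from the principal point sees the ray r / f radians off the axis. A picture is of the moment at which its call begins. There is no depth.
- order.finish_job(): hands the job in; it is judged then, once.
The state is a dict: "clock": time; "qpos": joint angles; "qd": joint speeds; "tau": joint torques, N m; "eef_pos": TCP position; "tool_rot": TCP orientation; "force": force on the tool from outside, world axes, zero at the start; "torque": the same for the moment, N m; "width": finger opening in mm; "gripper_force": force on a finger pad.
Only numpy, scipy, OpenCV 4.12 (cv2) and the standard library are available. Lean on these libraries where they do the work, as an engineer would, in place of code of your own. Each camera call takes 0.05 s, during which the arm holds its last target. There are 200 camera calls.

## Working session

There is one attempt and no reset: what is moved stays moved. The work goes in short steps, Python scripts to look and compute and a tool call to move; the robot and the scene stay as the last step left them, time stands still between calls to the robot, and variables do not carry over. Pictures are saved under pics/ and viewed, at most 10 in all, crops included, and the job is handed in when it is done.

Besides the shell and the picture viewer there is one more tool, called in YAML: its name, and indented under it one key for each argument. move_arm: Moves the arm, as the interface text tells. Its arguments: {"type":"object","properties":{"targets":{"type":"string"}},"required":["targets"]}

```bash
mkdir -p pics; ls; cat > h.py <<'E'
import numpy as np, cv2
from cell import read_state, cams, order, ctrl
def shot(n,f=None):
    i=cams.get_image(n)
    if f: cv2.imwrite('pics/'+f,cv2.cvtColor(i['color'],cv2.COLOR_RGB2BGR))
    return i
def ray(i,u,v,fish=False):
    f=200/np.tan(np.radians(i['fovy'])/2); R=cv2.Rodrigues(np.array(i['rvec'],float))[0]; t=np.array(i['tvec'],float).ravel()
    x,y=u-i['cx'],v-i['cy']
    if fish:
        r=np.hypot(x,y)+1e-9; a=r/f; d=np.array([x/r*np.sin(a),y/r*np.sin(a),np.cos(a)])
    else: d=np.array([x/f,y/f,1.])
    return -R.T@t, R.T@d
def onz(i,u,v,z,fish=False):
    o,d=ray(i,u,v,fish); return o+d*(z-o[2])/d[2]
def proj(i,p,fish=False):
    f=200/np.tan(np.radians(i['fovy'])/2); R=cv2.Rodrigues(np.array(i['rvec'],float))[0]; t=np.array(i['tvec'],float).ravel()
    c=R@np.array(p,float)+t
    if fish:
        r=np.hypot(c[0],c[1])+1e-9;a=np.arctan2(r,c[2]);return np.array([i['cx']+f*a*c[0]/r,i['cy']+f*a*c[1]/r])
    return np.array([i['cx']+f*c[0]/c[2],i['cy']+f*c[1]/c[2]])
E
python3 - <<'E'
from h import *
a=shot('top','top1.png');b=shot('side','side1.png')
for i in(a,b): print(i['fovy'],ray(i,320,200))
print(read_state())
E
```

```text
pics
49.45275942607367 (array([ 381.72911381,   97.62312858, 1105.59430024]), array([ 0.09449625, -0.0149164 , -0.9954973 ]))
55.90249485111446 (array([ 240.37387078, -470.00047077,  698.3440673 ]), array([ 0.31826291,  0.63272155, -0.70616123]))
{'clock': 0.1, 'qpos': array([ 1.27822497,  0.62927199,  0.03841842,  1.51828511, -0.02700409,
        0.99635359, -0.02000256]), 'qd': array([-0.00269356, -0.00071017, -0.00039986, -0.00402228, -0.0013345 ,
        0.00065459, -0.00076819]), 'tau': array([ 3.09610870e-03, -5.64534009e+01,  1.23088550e+00, -1.93972385e+01,
        1.13558932e-02,  5.42654539e-03, -1.24745210e-05]), 'eef_pos': array([ 146.0534541 , -632.77201801,  230.46323007]), 'tool_rot': array([-3.13979158e+00,  1.25956619e-06,  2.26787488e-01]), 'force': array([-0.18882697, -0.51619932,  0.00663827]), 'torque': array([ 0.02365762, -0.03479345,  0.03349016]), 'gripper_force': 0.0, 'width': 85.11840751993975}
```

View pics/top1.png

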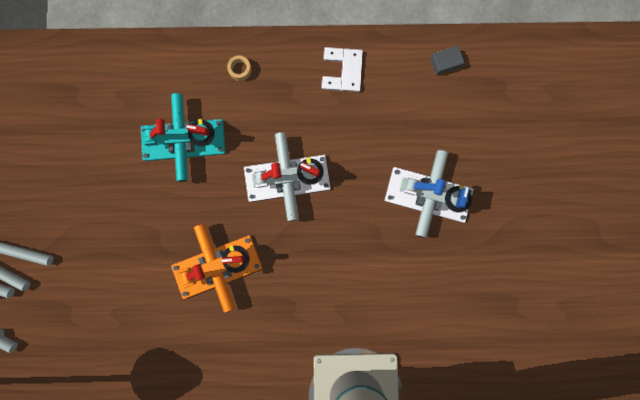

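View pics/side1.png

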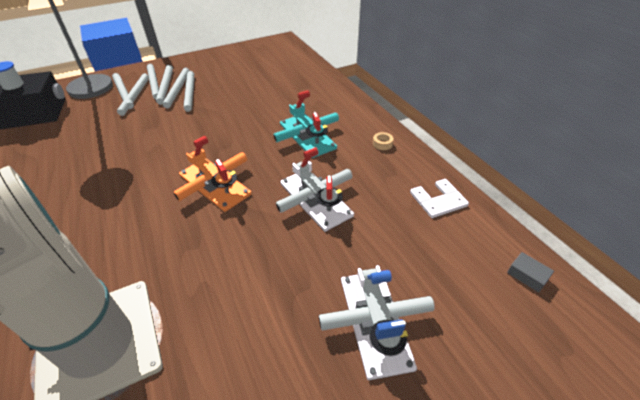

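The top view shows the red clamp with its white base centred near (287,178). The nut is near (310,172), the lever end is near (272,172), and the yellow mark faces image-up (world +x). The blue clamp is at (430,195), well clear. The side view agrees.

```bash
python3 - <<'E'
from h import *
i=shot('top'); c=i['color']
x0,y0,x1,y1=235,125,345,230
hsv=cv2.cvtColor(c,cv2.COLOR_RGB2HSV)
m=((hsv[...,1]<40)&(hsv[...,2]>195)).astype(np.uint8); mm=np.zeros_like(m); mm[y0:y1,x0:x1]=m[y0:y1,x0:x1]
ys,xs=np.nonzero(mm)
r=cv2.minAreaRect(np.c_[xs,ys].astype(np.float32)); print(len(xs),r)
P=np.array([onz(i,u,v,12)[:2] for u,v in cv2.boxPoints(r)]); print(P.round(1),P.mean(0).round(1))
red=((hsv[...,1]>170)&((hsv[...,0]<6)|(hsv[...,0]>174))&(hsv[...,2]>90)).astype(np.uint8)
n,l,s,ce=cv2.connectedComponentsWithStats(red)
for k in range(1,n):
    if s[k,4]>15 and x0<ce[k][0]<x1 and y0<ce[k][1]<y1: print(s[k],ce[k],onz(i,*ce[k],139),onz(i,*ce[k],104))
b=shot('side'); 
cb=cv2.resize(cv2.cvtColor(b['color'][135:235,265:365],cv2.COLOR_RGB2BGR),(400,400),interpolation=cv2.INTER_CUBIC)
ct=cv2.resize(cv2.cvtColor(c[y0:y0+100,x0:x0+100],cv2.COLOR_RGB2BGR),(400,400),interpolation=cv2.INTER_CUBIC)
cv2.imwrite('pics/crop1.png',np.hstack([ct,cb]))
E
```

```text
1206 ((286.5000305175781, 177.50001525878906), (85.41780090332031, 73.79023742675781), 26.56505012512207)
[[511.  304.1]
 [680.1 219.5]
 [577.8  25.6]
 [411.3 112.2]] [545.  165.3]
[262 163  19  17 170] [272.11764706 171.94705882] [538.54030786 189.61384972 139.        ] [544.21837961 192.94479761 104.        ]
[300 166  19  11  80] [311.3   170.425] [540.58941388 101.53356015 139.        ] [546.34168296 101.67515534 104.        ]
```

View pics/crop1.png

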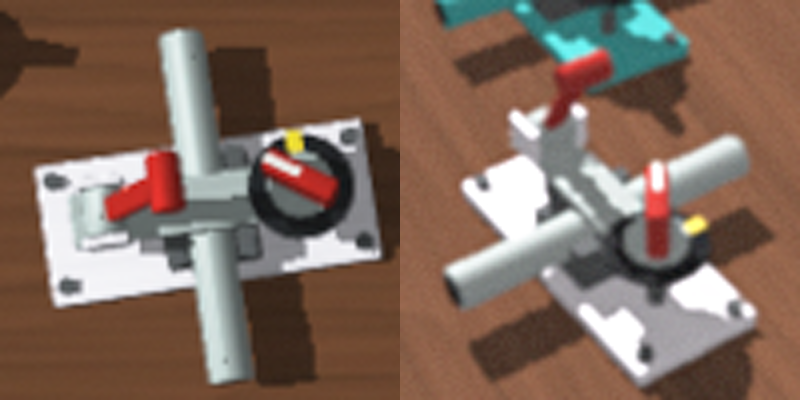

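The crop shows the base corners at about (37,167), (360,118), (383,258) and (55,307), the dial centre at about (300,187), the lever bar at about (165,181), and the pointer stripe running up-left from the nut.

```bash
cat >> h.py <<'E'
E
python3 - <<'E'
from h import *
i=shot('top')
g=lambda u,v,z: onz(i,235+u/4-.375,125+v/4-.375,z)[:2]
C=np.array([g(37,167,12),g(360,118,12),g(383,258,12),g(55,307,12)]) # TL,TR,BR,BL
print(C.round(1), [np.linalg.norm(C[k]-C[(k+1)%4]).round(1) for k in range(4)])
o=C.mean(0); y=(C[0]+C[3]-C[1]-C[2]); y/=np.linalg.norm(y)
# yaw via lines
x=np.array([y[1],-y[0]]); print('o',o,'yaw',np.degrees(np.arctan2(x[1],x[0])))
t=g(184,32,40)-g(226,381,40); print('tube yaw',np.degrees(np.arctan2(t[1],t[0])),'mid',(g(184,32,40)+g(226,381,40))/2)
print('dial',g(300,187,60),'nut',o-60*y,'lever',g(165,181,146),'exp',o+11*y)
# side triangulation of lever bar: pixel
print('nut plate', g(300,178,104), 'ends',g(265,158,104),g(335,198,104))
d=g(265,158,104)-g(335,198,104); print('pointer yaw',np.degrees(np.arctan2(d[1],d[0])))
E
```

```text
[[574.6 273.4]
 [603.   67.4]
 [512.8  54.5]
 [485.  262.3]] [np.float64(208.0), np.float64(91.1), np.float64(209.7), np.float64(90.3)]
o [543.83921075 164.37281946] yaw 7.7259186675251295
tube yaw 6.175994460677765 mid [544.23545022 165.1900634 ]
dial [551.30424558 105.96263045] nut [551.90527828 104.91747021] lever [541.94138315 180.52965483] exp [542.3604317  175.27296682]
nut plate [549.46475382 105.5299103 ] ends [561.57610919 125.75478289] [537.37510145  85.34127975]
pointer yaw 59.085362225903076
```

Red clamp: origin about (544,164.7), yaw about 7.5°. Pointer is about 51.5° anticlockwise of the mark. I'll align the tool with the clamp's axes (tool x = clamp x, tool y = −clamp y), then fly above it with the fingers shut.

move_arm:
  targets: "-1 0 0 0 0 0 5.5; -1 3 -2.8 0 0 0 0; -1 3 -2.8 0 0 0 0; -1 3 -2.8 0 0 0 0; -1 3 -2.8 0 0 0 0"

```text
clock: 0.67
eef_pos: [251.3, -505.1, 231.2]
tool_rot: [-3.141, -0.0, 0.13]
force: [0.9, -0.2, 0.0]
width: 25.5
gripper_force: 0.0
```

move_arm:
  targets: "-1 3 -2.8 0 0 0 0; -1 3 -2.8 0 0 0 0; -1 3 -2.8 0 0 0 0; -1 3 -2.8 0 0 0 0; -1 3 -2.8 0 0 0 0"

```text
clock: 1.08
eef_pos: [382.0, -346.6, 231.5]
tool_rot: [3.141, -0.0, 0.131]
force: [0.6, 0.2, 0.0]
width: -0.0
gripper_force: 0.0
```

move_arm:
  targets: "-1 3 -2.8 0 0 0 0; -1 3 -2.8 0 0 0 0; -1 1.5 -3.6 0 0 0 0; -1 1.5 -3.6 0 0 0 0; -1 1.5 -3.6 0 0 0 0"

```text
clock: 1.5
eef_pos: [464.1, -170.1, 231.3]
tool_rot: [3.142, -0.0, 0.131]
force: [1.4, -0.8, 0.2]
width: -0.1
gripper_force: 0.0
```

move_arm:
  targets: "-1 1.5 -3.6 0 0 0 0; -1 1.5 -3.6 0 0 0 0; -1 1.5 -3.6 0 0 0 0; -1 1.5 -3.6 0 0 0 0; -1 0 0 0 0 0 0"

```text
clock: 1.92
eef_pos: [506.6, -11.4, 231.5]
tool_rot: [-3.136, -0.003, 0.143]
force: [0.0, 2.1, 1.1]
width: -0.1
gripper_force: 0.0
```

move_arm:
  targets: "-1 1.5 -3.5 0 0 0 0; -1 1.5 -3.5 0 0 0 0; -1 1.5 -3.5 0 0 0 0; -1 1.5 -3.2 0 0 0 0; -1 0 0 0 0 0 0"

```text
clock: 2.33
eef_pos: [547.4, 131.8, 231.3]
tool_rot: [-3.136, -0.003, 0.141]
force: [1.0, 1.5, -0.2]
width: -0.0
gripper_force: 0.0
```

```bash
python3 - <<'E'
from h import *
i=shot('wrist','w1.png'); s=read_state(); print(s['eef_pos'],s['tool_rot'],s['force'],i['fovy'],ray(i,320,200,True))
o=np.array([544,164.7]);a=np.radians(7.5);X=np.array([np.cos(a),np.sin(a)]);Y=np.array([-X[1],X[0]])
for n,(x,y,z) in dict(nut=(0,-60,104),lev=(0,11,149),piv=(0,60,69),mark=(27,-60,60),dial=(0,-60,60),tube1=(110,0,40)).items(): print(n,proj(i,[*(o+x*X+y*Y),z],True).round(1))
E
```

```text
[546.42064203 127.27623291 231.05458891] [-3.13905021e+00 -8.75365160e-04  1.38292295e-01] [-1.15342478 -0.61283162 -0.02081333] 65.70646984690485 (array([617.55838785, 141.15499308, 374.51202996]), array([-0.27525502, -0.03365646, -0.96078193]))
nut [350.8 191.6]
lev [263.7 205.3]
piv [231.6 182.1]
mark [347.7 155.3]
dial [347. 181.]
tube1 [291.1  76.1]
```

View pics/w1.png

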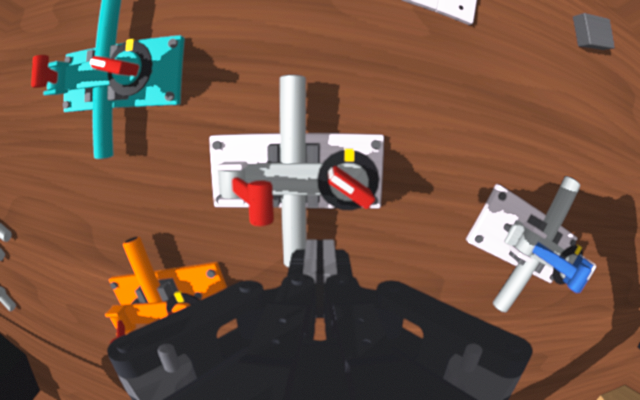

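The wrist view matches the predictions (dial predicted at (347,181), seen at about (348,181); mark at (349,155)). The lever bar is at about (261,203). Next I descend beside the bar and push it outwards.

move_arm:
  targets: "-1 0.2 0 3.3 0 0 0; -1 0 0 3.3 0 0 0; -1 0 0 3.3 0 0 0; -1 0 0 0 0 0 0; -1 0 0 0 0 0 0"

```text
clock: 2.8
eef_pos: [546.8, 121.0, 131.4]
tool_rot: [3.14, 0.004, 0.13]
force: [-0.2, 0.5, 0.6]
width: -0.0
gripper_force: 0.0
```

move_arm:
  targets: "-1 0 -1.5 0 0 0 0; -1 0 -1.5 0 0 0 0; -1 0 -1.5 0 0 0 0; -1 0 -1.5 0 0 0 0; -1 0 -1.5 0 0 0 0"

```text
clock: 3.22
eef_pos: [542.3, 192.8, 137.1]
tool_rot: [3.138, -0.008, 0.125]
force: [1.4, -0.9, 0.5]
width: 0.0
gripper_force: 1.4
```

move_arm:
  targets: "-1 0 -1.5 0 0 0 0; -1 0 -1 0 0 0 0; -1 0 0 0 0 0 0; -1 0 0 0 0 0 0; -1 0 0 0 0 0 0"

```text
clock: 3.63
eef_pos: [535.2, 221.0, 132.9]
tool_rot: [3.141, -0.0, 0.13]
force: [1.2, -0.2, 0.3]
width: 0.1
gripper_force: 0.0
```

move_arm:
  targets: "-1 0 -0.8 0 0 0 0; -1 0 -0.8 0 0 0 0; -1 0 -0.5 0 0 0 0; -1 0 -0.3 0 0 0 0; -1 0 0 0 0 0 0"

```text
clock: 4.05
eef_pos: [531.4, 246.6, 132.1]
tool_rot: [-3.141, 0.0, 0.132]
force: [-0.0, -0.6, 0.2]
width: -0.1
gripper_force: 0.0
```

move_arm:
  targets: "-1 0 -0.3 0 0 0 0; -1 0 0 0 0 0 0; -1 0 -0.3 0 0 0 0; -1 0 0 0 0 0 0; -1 0 0 0 0 0 0"

```text
clock: 4.47
eef_pos: [531.4, 248.8, 132.3]
tool_rot: [3.138, 0.001, 0.129]
force: [0.9, -5.7, 1.0]
width: 0.1
gripper_force: 2.9
```

```bash
python3 - <<'E'
from h import *
i=shot('wrist','w2.png'); s=read_state(); print(s['eef_pos'],s['tool_rot'],s['force'])
o=np.array([544,164.7]);a=np.radians(7.5);X=np.array([np.cos(a),np.sin(a)]);Y=np.array([-X[1],X[0]])
d=s['eef_pos'][:2]-o; print(d@X,d@Y)
for q in (0.9,1.1,1.22): print(q,proj(i,[*(o+(60+85*np.sin(q-.61))*Y),69+85*np.cos(q-.61)],True).round(1))
b=shot('side')
for q in (0.9,1.1,1.22): print(q,proj(b,[*(o+(60+85*np.sin(q-.61))*Y),69+85*np.cos(q-.61)]).round(1))
print(proj(b,[*(o-17*X+(60+85*np.sin(q-.61))*Y),69+85*np.cos(q-.61)]).round(1),proj(b,[*(o+17*X+(60+85*np.sin(q-.61))*Y),69+85*np.cos(q-.61)]).round(1))
f=cv2.cvtColor(b['color'][100:240,230:370],cv2.COLOR_RGB2BGR); w=cv2.cvtColor(i['color'],cv2.COLOR_RGB2BGR)
cv2.imwrite('pics/w2.png',np.hstack([w[100:400,120:520],cv2.resize(f,(300,300))]))
E
```

```text
[531.42074254 248.80011103 132.28962374] [3.13848701e+00 6.90930406e-04 1.28997934e-01] [ 1.05531788 -6.04564533  0.83681278]
-1.4943729139727093 85.0225454952018
0.9 [322.2 269.9]
1.1 [289.2 263.2]
1.22 [272.7 258. ]
0.9 [294.8 136.6]
1.1 [291.6 135.8]
1.22 [289.9 135.9]
[284.2 138.1] [295.6 133.6]
```

View pics/w2.png

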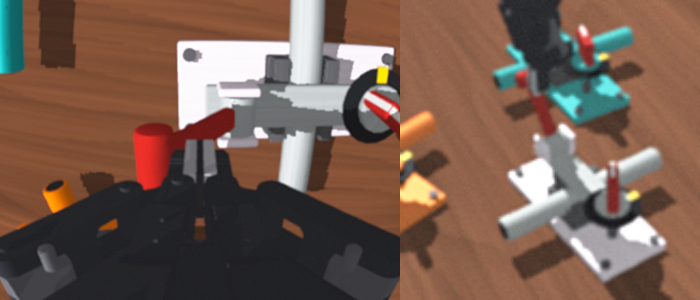

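The lever bar is at full-image (274,255), against (273,258) predicted for 1.22 rad, and the force is rising at the stop. I'll give it a firm seating push, then retreat over the nut and turn the open gripper.

move_arm:
  targets: "-1 0 -0.4 0 0 0 0; -1 0 0 0 0 0 0; -1 0 0 0 0 0 0"

```text
clock: 4.82
eef_pos: [531.4, 249.1, 132.3]
tool_rot: [3.134, 0.002, 0.127]
force: [1.0, -12.5, 3.4]
width: 0.0
gripper_force: 6.2
```

move_arm:
  targets: "-1 0 2 0 0 0 0; -1 0 3.2 -0.8 0 0 0; -1 0 3.2 -0.8 0 0 0; -1 0 3.2 -0.8 0 0 0; 1 0.1 3.2 -0.6 0 0 0"

```text
clock: 5.23
eef_pos: [551.3, 108.4, 163.2]
tool_rot: [-3.14, -0.002, 0.132]
force: [-0.2, -0.0, -0.2]
width: 10.9
gripper_force: 0.0
```

move_arm:
  targets: "1 0 0 0 0 0 -6.5; 1 0 0 0 0 0 -6.5; 1 0 0 0 0 0 -6.5; 1 0 0 0 0 0 -6.5; 1 0 0 0 0 0 -6.5"

```text
clock: 5.65
eef_pos: [551.3, 109.6, 162.8]
tool_rot: [-3.141, -0.002, 0.704]
force: [0.2, 0.1, 0.3]
width: 72.2
gripper_force: 0.0
```

move_arm:
  targets: "1 0 0 0 0 0 -6.5; 1 0 0 0 0 0 -6.5; 1 0 0 0 0 0 -6; 1 0 0 0 0 0 0; 1 0 0 0 0 0 0"

```text
clock: 6.07
eef_pos: [551.1, 109.2, 162.5]
tool_rot: [-3.141, -0.001, 1.027]
force: [0.4, 0.1, -0.0]
width: 85.4
gripper_force: 0.0
```

```bash
python3 - <<'E'
from h import *
i=shot('wrist','w3.png'); s=read_state(); print(s['eef_pos'],np.degrees(s['tool_rot']),s['force'],s['width'])
o=np.array([544,164.7]);a=np.radians(7.5);X=np.array([np.cos(a),np.sin(a)]);Y=np.array([-X[1],X[0]])
d=s['eef_pos'][:2]-o; print(d@X,d@Y)
N=o-60*Y
for r,z in((-23,104),(0,104),(23,104)):
  t=np.radians(59); print(proj(i,[*(N+r*np.array([np.cos(t),np.sin(t)])),z],True).round(1))
print('dial',proj(i,[*N,60],True),'tip',proj(i,s['eef_pos'],True))
q=1.22;print('lev',proj(i,[*(o+(60+85*np.sin(q-.61))*Y),69+85*np.cos(q-.61)],True).round(1))
E
```

```text
[551.06446326 109.11339018 162.50242965] [ 1.79996691e+02 -4.94686282e-02  5.88225354e+01] [ 0.44589172 -0.45921312  0.27268406] 85.68895970179521
-0.2514827234323867 -56.03315615488862
[324.  251.9]
[324. 222.]
[324.1 189.8]
dial [323.25214629 203.5728353 ] tip [320.53391715 256.00846658]
lev [146.8  28.9]
```

View pics/w3.png

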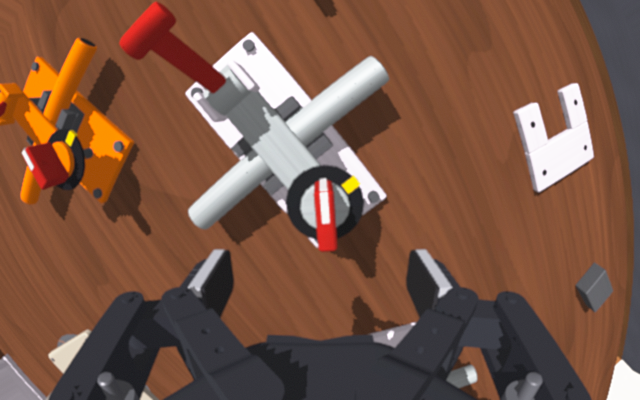

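The plate's top runs from about (323,190) to (327,250), close to the predicted spot but about 3.5° more anticlockwise. The lever is open. I'll correct the yaw and position, descend and grip.

move_arm:
  targets: "1 0 0 0 0 0 -3.5; 1 -0.3 0.25 2 0 0 0; 1 0 0 2.5 0 0 0; 1 0 0 2.5 0 0 0; 1 0 0 1.9 0 0 0"

```text
clock: 6.53
eef_pos: [551.3, 104.9, 71.9]
tool_rot: [-3.141, 0.001, 1.088]
force: [0.2, -0.8, 0.3]
width: 85.3
gripper_force: 0.0
```

move_arm:
  targets: "1 0 0 0 0 0 0; -1 0 0 0 0 0 0; -1 0 0 0 0 0 0; -1 0 0 0 0 0 0; -1 0 0 0 0 0 0"

```text
clock: 6.95
eef_pos: [552.7, 105.2, 74.7]
tool_rot: [3.14, -0.002, 1.09]
force: [1.5, 0.6, 0.0]
width: 38.5
gripper_force: 0.0
```

move_arm:
  targets: "-1 0 0 0 0 0 0; -1 0 0 0 0 0 0; -1 0 0 0 0 0 0; -1 0 0 0 0 0 0"

```text
clock: 7.28
eef_pos: [553.0, 104.6, 74.4]
tool_rot: [3.139, -0.001, 1.09]
force: [0.9, -1.8, 6.5]
width: 13.3
gripper_force: 60.4
```

move_arm:
  targets: "-1 0 0 0 0 0 6; -1 0 0 0 0 0 6; -1 0 0 0 0 0 6; -1 0 0 0 0 0 6; -1 0 0 0 0 0 6"

```text
clock: 7.7
eef_pos: [553.4, 104.3, 74.4]
tool_rot: [3.14, -0.003, 0.561]
force: [1.6, -2.0, 4.8]
width: 13.3
gripper_force: 60.4
```

move_arm:
  targets: "-1 0 0 0 0 0 6; -1 0 0 0 0 0 6; -1 0 0 0 0 0 6; -1 0 0 0 0 0 4; -1 0 0 0 0 0 2.9"

```text
clock: 8.12
eef_pos: [553.5, 103.9, 74.4]
tool_rot: [3.14, -0.004, 0.128]
force: [2.1, -2.7, 5.4]
width: 13.2
gripper_force: 60.4
```

move_arm:
  targets: "-1 0 0 0 0 0 0; -1 0 0 0 0 0 0; -1 0 0 0 0 0 0"

```text
clock: 8.37
eef_pos: [553.5, 103.9, 74.4]
tool_rot: [3.141, -0.004, 0.131]
force: [1.0, -2.0, 5.6]
width: 13.0
gripper_force: 60.4
```

```bash
python3 - <<'E'
from h import *
s=read_state(); print(s['eef_pos'],np.degrees(s['tool_rot']),s['force'],s['torque'],s['width'])
E
```

```text
[553.53410987 103.94108422  74.39317561] [179.9395459   -0.20581132   7.51295218] [ 1.04530737 -2.03200792  5.59605842] [-0.5006999  -0.29962993 -0.01911184] 13.040609013211975
```

Nut turned to tool yaw 7.5°. I'll release, rise and check the alignment from close by.

move_arm:
  targets: "1 0 0 0 0 0 0; 1 0 0 0 0 0 0; 1 0 0 0 0 0 0; 1 0 0 0 0 0 0; 1 0 0 -2 0 0 0"

```text
clock: 8.78
eef_pos: [548.8, 104.7, 90.5]
tool_rot: [3.141, 0.007, 0.133]
force: [-1.3, 0.2, 0.5]
width: 72.6
gripper_force: 0.0
```

move_arm:
  targets: "1 0 0 -2.5 0 0 0; 1 0 0 -2.5 0 0 0; 1 0 0 -1.5 0 0 0; 1 0 0 0 0 0 0; 1 0 0 0 0 0 0"

```text
clock: 9.2
eef_pos: [551.9, 105.2, 158.9]
tool_rot: [-3.141, -0.001, 0.133]
force: [0.0, 0.0, -0.4]
width: 85.7
gripper_force: 0.0
```

```bash
python3 - <<'E'
from h import *
i=shot('wrist'); c=i['color']; s=read_state(); print(s['eef_pos'],np.degrees(s['tool_rot']),s['width'])
w=cv2.cvtColor(c,cv2.COLOR_RGB2BGR)
u0,v0=230,90
cv2.imwrite('pics/w4.png',cv2.resize(w[v0:v0+200,u0:u0+200],(800,800)[:0] or (600,600),interpolation=cv2.INTER_CUBIC))
hsv=cv2.cvtColor(c,cv2.COLOR_RGB2HSV)
y=(hsv[...,0]>22)&(hsv[...,0]<35)&(hsv[...,1]>150)&(hsv[...,2]>150)
n,l,st,ce=cv2.connectedComponentsWithStats(y.astype(np.uint8))
for k in range(1,n):
  if st[k,4]>20: print('yellow',st[k],ce[k],onz(i,*ce[k],60,True))
o=np.array([544,164.7]);a=np.radians(7.5);X=np.array([np.cos(a),np.sin(a)]);Y=np.array([-X[1],X[0]])
N=o-60*Y; print('N',N)
for r in(0,28): print(r,proj(i,[*(N+r*X),60],True))
E
```

```text
[551.15687347 105.04859815 157.90596221] [-1.79993314e+02  4.39452413e-02  7.60821208e+00] 85.39583636624741
yellow [65 37  8 13 89] [68.43820225 43.05617978] [680.23896932 373.79126346  60.        ]
yellow [316 159  13  17 186] [321.68817204 166.85483871] [579.89567489 107.82186185  60.        ]
N [551.83157153 105.21330832]
0 [320.26965977 200.98317826]
28 [320.32778569 167.05677829]
```

View pics/w4.png

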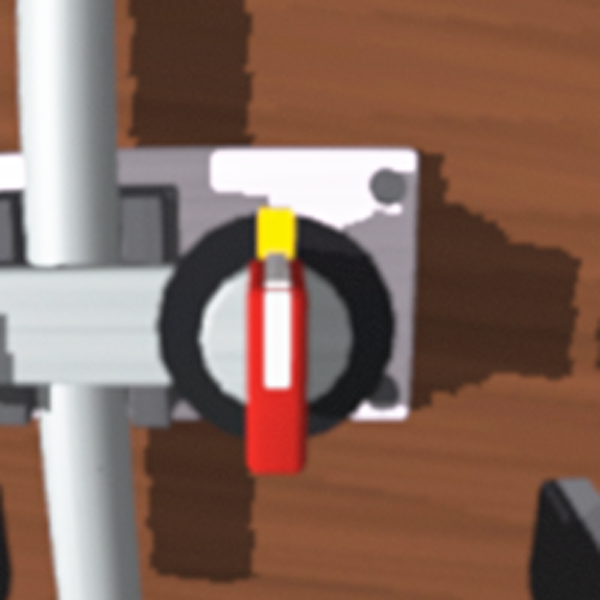

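The yellow mark is at crop (276,233), the dial centre at (276,327), and the plate is centred at x≈276 at both ends, so the pointer is on the mark. Now I'll shut the fingers, cross over the lever and close it from its outer side.

move_arm:
  targets: "-1 0 0 -2.2 0 0 0; -1 0 0 -2.2 0 0 0; -1 0 0 0 0 0 0; -1 0 -3.5 0 0 0 0; -1 0 -3.5 0 0 0 0"

```text
clock: 9.67
eef_pos: [542.4, 172.2, 201.1]
tool_rot: [3.14, 0.002, 0.127]
force: [0.5, 0.9, -0.0]
width: 25.7
gripper_force: 0.0
```

move_arm:
  targets: "-1 0 -3.5 0 0 0 0; -1 0 -3.5 0 0 0 0; -1 0 -3.5 0 0 0 0; -1 0 -3.7 0 0 0 0; -1 0 0 0 0 0 0"

```text
clock: 10.08
eef_pos: [519.5, 325.3, 200.2]
tool_rot: [-3.135, 0.003, 0.144]
force: [-0.1, 1.7, 0.2]
width: -0.1
gripper_force: 0.0
```

```bash
cat > cf.py <<'E'
from h import *
s=read_state(); o=np.array([544,164.7]);a=np.radians(7.5);X=np.array([np.cos(a),np.sin(a)]);Y=np.array([-X[1],X[0]])
d=s['eef_pos'][:2]-o; print(d@X,d@Y,s['eef_pos'][2],np.degrees(s['tool_rot']),s['force'],s['width'])
E
python3 cf.py
```

```text
-3.368955734136293 162.45764690494326 200.1591475404043 [-1.79639869e+02  1.71145660e-01  8.24232843e+00] [-0.13018208  1.7336145   0.15013359] -0.10913712718108873
```

move_arm:
  targets: "-1 0.2 0 0 0 0 0; -1 0 0 2.3 0 0 0; -1 0 0 2.3 0 0 0; -1 0 0 2.3 0 0 0; -1 0 0 0 0 0 0"

```text
clock: 10.5
eef_pos: [522.9, 311.3, 128.0]
tool_rot: [3.136, 0.009, 0.13]
force: [-0.2, 0.0, -0.3]
width: 0.2
gripper_force: 0.0
```

move_arm:
  targets: "-1 0 1.5 0 0 0 0; -1 0 1.5 0 0 0 0; -1 0 1.5 0 0 0 0; -1 0 1.5 0 0 0 0; -1 0 1.5 0 0 0 0"

```text
clock: 10.92
eef_pos: [537.7, 249.3, 140.1]
tool_rot: [-3.129, -0.012, 0.139]
force: [-0.4, 1.5, 2.2]
width: 0.0
gripper_force: 1.5
```

move_arm:
  targets: "-1 0 1.2 0 0 0 0; -1 0 1 0 0 0 0; -1 0 0 0 0 0 0; -1 0 0 0 0 0 0"

```text
clock: 11.25
eef_pos: [538.7, 216.6, 133.3]
tool_rot: [3.14, 0.001, 0.129]
force: [-0.0, 0.1, 0.1]
width: -0.1
gripper_force: 0.0
```

```bash
python3 cf.py
```

```text
1.562902708639478 52.15776302063764 133.3490146567209 [1.79910732e+02 4.19430631e-02 7.40385222e+00] [-0.04068617  0.1421818   0.05511836] -0.12545102175710937
```

Need about 17 mm more to the stop.

move_arm:
  targets: "-1 0 0.7 0 0 0 0; -1 0 0.5 0 0 0 0; -1 0 0.4 0 0 0 0; -1 0 0.2 0 0 0 0; -1 0 0 0 0 0 0"

```text
clock: 11.67
eef_pos: [540.7, 200.7, 133.1]
tool_rot: [3.141, 0.001, 0.132]
force: [-0.1, 0.7, 0.6]
width: 0.1
gripper_force: 0.1
```

move_arm:
  targets: "-1 0 0.3 0 0 0 0; -1 0 0 0 0 0 0; -1 0 0.3 0 0 0 0; -1 0 0 0 0 0 0; -1 0 0 0 0 0 0"

```text
clock: 12.08
eef_pos: [541.6, 196.1, 133.4]
tool_rot: [-3.141, -0.0, 0.133]
force: [-1.2, 3.7, -0.3]
width: 0.1
gripper_force: 1.6
```

```bash
python3 cf.py
```

```text
1.7358285825322883 31.409782915429783 133.382088789989 [-1.79952149e+02 -1.69763230e-02  7.61769651e+00] [-1.24241377  3.74356262 -0.29078433] 0.10976830768740721
```

move_arm:
  targets: "-1 0 0.3 0 0 0 0; -1 0 0 0 0 0 0; -1 0 0.3 0 0 0 0; -1 0 0 0 0 0 0; -1 0 0 0 0 0 0"

```text
clock: 12.5
eef_pos: [541.7, 195.7, 133.5]
tool_rot: [-3.134, -0.001, 0.136]
force: [-1.4, 13.8, -2.0]
width: -0.2
gripper_force: 5.8
```

```bash
python3 cf.py
```

```text
1.7378978261008864 31.032755282898712 133.48278484165027 [-1.79582123e+02 -7.21863314e-02  7.81573966e+00] [-1.43141139 13.79154175 -1.97685127] -0.19941707929909605
```

The tool has stopped moving and the force has risen to 14 N, so the lever is on its stop. I'll back away, rise and check.

move_arm:
  targets: "-1 0 -2 0 0 0 0; -1 0 -3 0 0 0 0; -1 0 -2 -2.5 0 0 0; -1 0 0 -3.5 0 0 0; -1 0 0 -3.5 0 0 0"

```text
clock: 12.92
eef_pos: [532.2, 259.1, 228.5]
tool_rot: [3.14, 0.003, 0.135]
force: [1.2, -0.9, 0.4]
width: -0.2
gripper_force: 0.0
```

move_arm:
  targets: "-1 -3 0 -2 0 0 0; -1 -3 0 0 0 0 0; -1 0 0 0 0 0 0; -1 0 0 0 0 0 0; -1 0 0 0 0 0 0"

```text
clock: 13.33
eef_pos: [474.5, 250.1, 248.5]
tool_rot: [3.141, -0.001, 0.132]
force: [-0.2, -0.3, -0.0]
width: 0.2
gripper_force: 0.0
```

```bash
python3 - <<'E'
from h import *
i=shot('wrist'); b=shot('side'); o=np.array([544,164.7]);a=np.radians(7.5);X=np.array([np.cos(a),np.sin(a)]);Y=np.array([-X[1],X[0]])
for q in (0,.1,.2):
  p=[*(o+(60+85*np.sin(q-.61))*Y),69+85*np.cos(q-.61)]; print(q,proj(i,p,True).round(1),proj(b,p).round(1))
w=cv2.cvtColor(i['color'],cv2.COLOR_RGB2BGR);f=cv2.cvtColor(b['color'][120:240,250:370],cv2.COLOR_RGB2BGR)
cv2.imwrite('pics/end.png',np.hstack([w[0:400,200:600],cv2.resize(f,(400,400),interpolation=cv2.INTER_CUBIC)]))
E
```

```text
0 [418.3 131. ] [311.1 155.3]
0.1 [411.8 131. ] [309.4 152.3]
0.2 [404.2 130.9] [307.6 149.4]
```

View pics/end.png

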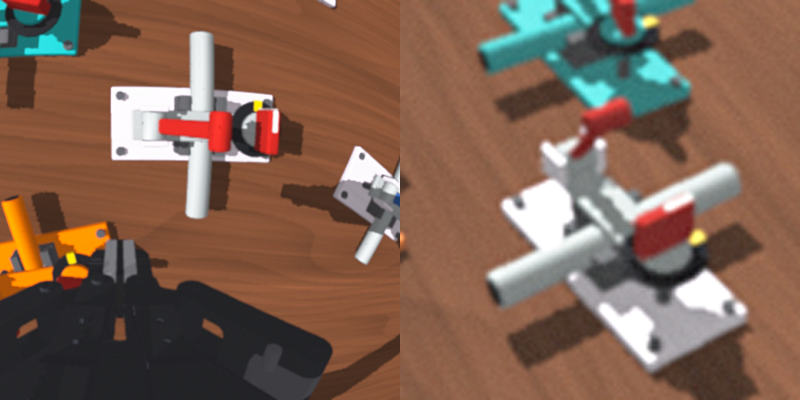

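The bar is at full-image (420,131), against (418,131) predicted for fully closed. The nut plate is parallel to the tube with its pointer toward the yellow mark. The robot is clear of everything, so I'm handing in.

```bash
python3 -c "
from cell import order; print(order.finish_job())"
```

```text
the job is handed in; nothing more can be done
None
```

I handed in the job at about 13 s: the red lever was opened to its stop, the red nut turned clockwise until its pointer met the yellow mark (to within about 1° by camera), and the lever closed to its stop. The blue clamp was not touched, and the hand-in call returned no verdict.

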